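Build the counter display of lidded ice-cream tubs

ROBOT

A 7-joint arm with a two-finger parallel gripper is mounted at the origin on the work surface. World frame = base frame: x ahead of the robot, y to its left, z up, the work surface at z = 0. Lengths are in m, angles in rad, forces in N, time in s.
With the tool pointing down it reaches from about 0.35 to 0.9 m from the base axis. Payload 8.1 kg.
Tool frame: the origin (TCP) lies at the very end of the fingers, on their centre line; the grasp point (between the pads) lies 19 mm behind it (arm.tcp_to_grasp is the z of the grasp point in the tool frame, in m); z points along the fingers, y is the line along which they close (so a half turn about z gives the same grasp; the last joint's range is limited). The gripper opens to 92 mm and grips with 3 to 60 N. Pads are 19 mm wide; open, the fingers measure 130 mm over their backs; the gripper's body (75 mm by 190 mm) begins 47 mm behind the grasp point.
Start: joints at [-1.452, 0.434, 0.025, 1.573, -0.012, 1.134, -0.075], TCP at [0.138, 0.61, 0.227] pointing down, gripper open.
Joint ranges: [-2.62, 2.62], [-0.44, 2.09], [-1.27, 1.32], [0.08, 2.57], [-1.32, 4.46], [0.12, 2], [-2.74, 2.74]. Speed limits (rad/s): [2.22, 2.22, 3.01, 3.01, 3.14, 3.14, 3.14].

INTERFACE

Orientations are given as a rotation vector (axis times angle).
In Python, from cell import readout, vision, sign_off, arm gives the robot as it stands. The module is installed in compiled form; this text tells all that it offers.
- The arm moves only by the shell command python3 -m creep 'ROWS' [FORCE]. ROWS is JSON, a list of rows, each a list of 5 numbers: the shift along the tool's x, y, z in units of 4 cm (1.0 is 4 cm), then the turn about the tool's z in units of 4 degrees (1.0 is 4 degrees), then the opening, from 0 (shut) to 1 (fully open). A call has 1 to 12 rows; each row shifts and turns the commanded pose from where the row before left it, along the tool's axes as they then stand; what a row does not reach is not made up. A row lasts 1/8 s, in which the tool goes at most 62.5 mm and 10.7 degrees, less where a joint would pass 70% of its speed; a pose out of reach is approached as far as the arm can. A call with a number of a shift or a turn outside -1 to 1 is refused whole. A call with a gripper value outside its range is refused whole. The fingers move at their own pace and stop on an object; FORCE is the grip in N (left out, the last holds). Time passes only in rows, so rows that do not move let the fingers close. It gives the time, the measured TCP pose, the force, the opening and the grip force at its end, in the units of the state.
- readout.observe(): the state, without advancing time (a new reading comes with each control period).
- vision.get_image(name): name is "side" or "top"; returns a dict with "pixels" (384x512x3 uint8, blue, green, red), "z_map" (384x512 float32, m along the optical axis (not along the pixel's ray), 0 where there is no reading), "camera_matrix" (3x3 intrinsics, pixels), "position" and "rotation" of the camera in the world. Camera axes: x right, y up, looking along -z (the intrinsics and any distortion apply to the point x, -y, -z); pixel columns grow to the right and rows downward; lengths in m; the calibration is good to about 2 mm. A picture is of the moment at which its call begins.
- sign_off(): hands the job in; it is judged then, once.
The state is a dict: "clock": time; "joints": joint angles; "dq": joint speeds; "joint_efforts": joint torques, N m; "position": TCP position; "ee_rot": TCP orientation; "force": force on the tool from outside, world axes, zero at the start; "ft_torque": the same for the moment, N m; "width": opening from 0.0 (shut) to 1.0 (fully open); "gripper_force": force on a finger pad.
Only numpy, scipy, OpenCV 4.12 (cv2) and the standard library are available. Lean on these libraries where they do the work, as an engineer would, in place of code of your own. Each camera call takes 0.05 s, during which the arm holds its last target. There are 200 camera calls.

TASK

Build the display tower for the ice-cream counter on the square wooden board, one piece at a time from the bottom up, letting go of each before fetching the next: the large open tub upright on the ring in the middle of the board, the large gold lid flat and fully home in its mouth, the small tub upright in the middle of that lid, and the small lid fully home in the small tub. Leave the column of upturned tubs, the steel beaker and the bottle where they are.

Things in the scene. Friction and masses are not known exactly. Their poses are not given: they have to be found in the camera images.
- stand: Square wooden display board, 120 x 120 mm, 15 mm thick, fixed to the bench, the target. A thin dark inlaid ring, 74 mm across, flush with the top, marks its middle. Origin: centre of its underside (the top is at z = 15 mm); z up.
- tub_large: The larger of two single open white tubs, empty, round, standing upright: 53 mm across at the foot, widening to 60 mm at the rim, 50 mm high, wall 3 mm, floor 4 mm. About 45 g. Origin: centre of its underside; z up, towards the mouth. Standing on the board its origin is 15 mm above the board's origin.
- lid_large: Larger of two single gold lids, lying right way up: disc 62 mm across, 10 mm thick (6 to 16 mm above the origin); under it a tapered plug 6 mm deep (41 to 49 mm across) for the large tub's 54 mm mouth; on top a raised edge 2.5 mm high, 57 mm across inside. 25 g. Origin: centre of the plug's underside; z up. Fully home, the disc rests on the rim, origin 44 mm above the tub's origin.
- tub_small: The smaller of the two single open white tubs, empty, round, standing upright: 38 mm across at the foot, 46 mm at the rim, 40 mm high, wall 3 mm, floor 4 mm. About 30 g. Origin: centre of its underside; z up, towards the mouth. Standing on the large lid, inside its raised edge, its origin is 16 mm above the lid's origin.
- lid_small: Smaller of the two single gold lids, lying right way up: disc 48 mm across, 10 mm thick (6 to 16 mm above the origin); under it a tapered plug 6 mm deep (27 to 35 mm across) for the small tub's 40 mm mouth; on top a raised edge 2.5 mm high. 18 g. Origin: centre of the plug's underside; z up. Fully home its origin is 34 mm above the small tub's origin.
- tub_stack: Bystander, leave alone: a column of six nested upturned white tubs, 92 mm across, 120 mm high, loose, at the left of the work. Origin: centre of its underside.
- beaker: Bystander, leave alone: an open round stainless steel beaker, 76 mm across, 85 mm high, loose, beyond the work. Origin: centre of its underside.
- bottle: Bystander, leave alone: a white plastic bottle with a blue cap, 64 mm across, 170 mm high, loose, at the right of the work. Origin: centre of its underside.

How it is judged:
By the outcome, as a careful person would: the job done as asked, in the order asked, and still so for the second after the job is handed in, with the robot touching nothing.
It also fails if it takes over 118 s, if anything falls off the work surface, if the arm or the gripper's body presses on something with over 40 N, if the wrist force passes 120 N, or if a joint passes its speed limit or range.

## Working session

There is one attempt and no reset: what is moved stays moved. The work goes in short steps, Python scripts to look and compute and a shell command to move; the robot and the scene stay as the last step left them, time stands still between calls to the robot, and variables do not carry over. Pictures are saved under pics/ and viewed, at most 14 in all, crops included, and the job is handed in when it is done.

```bash
mkdir -p pics; cat > h.py <<'E'
import numpy as np, cv2
from cell import readout, vision, sign_off, arm
from scipy.spatial.transform import Rotation as R
def cloud(n):
    d=vision.get_image(n); z=d["z_map"]; K=np.array(d["camera_matrix"])
    v,u=np.mgrid[:z.shape[0],:z.shape[1]]
    P=np.stack([(u-K[0,2])/K[0,0]*z,-(v-K[1,2])/K[1,1]*z,-z],-1)
    Rm=np.array(d["rotation"]); Rm=Rm if Rm.shape==(3,3) else R.from_rotvec(Rm).as_matrix()
    W=P@Rm.T+np.array(d["position"]); W[z==0]=np.nan
    return d["pixels"],W,d
E
python3 - <<'E'
from h import *
print({k:np.round(v,3) for k,v in readout.observe().items()}, arm.tcp_to_grasp)
for n in("top","side"):
    p,W,d=cloud(n); cv2.imwrite(f"pics/{n}0.png",p); np.save(n+"0.npy",W)
    print(n,d["position"],d["rotation"],d["camera_matrix"],[k for k in d])
E
```

```text
{'clock': np.float64(0.0), 'joints': array([-1.452,  0.435,  0.025,  1.574, -0.012,  1.134, -0.075]), 'dq': array([-0.002, -0.002,  0.   ,  0.001, -0.001, -0.001,  0.   ]), 'joint_efforts': array([ 0.0000e+00, -6.6785e+01,  9.8500e-01, -3.1447e+01, -6.1000e-02,
        4.3000e-02,  0.0000e+00]), 'position': array([0.137, 0.609, 0.226]), 'ee_rot': array([-3.480e-01, -3.122e+00,  2.000e-03]), 'force': array([-0.21 , -0.85 ,  0.209]), 'ft_torque': array([ 0.015, -0.014,  0.049]), 'gripper_force': np.float64(0.0), 'width': np.float64(0.997)} -0.0188
top [5.32120654e-01 7.01111635e-04 1.15738417e+00] [ 0.04486758 -0.06386176 -1.54924518] [[383.31644137   0.         258.36615205]
 [  0.         383.31644137 196.66050732]
 [  0.           0.           1.        ]] ['pixels', 'z_map', 'camera_matrix', 'position', 'rotation']
side [ 0.22104833 -0.60669906  0.73017414] [ 0.78384904 -0.21360128 -0.52003755] [[451.8005709    0.         253.97977254]
 [  0.         451.8005709  192.36390015]
 [  0.           0.           1.        ]] ['pixels', 'z_map', 'camera_matrix', 'position', 'rotation']
```

View pics/top0.png

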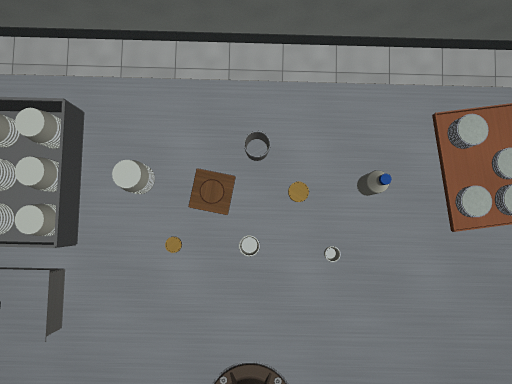

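View pics/side0.png

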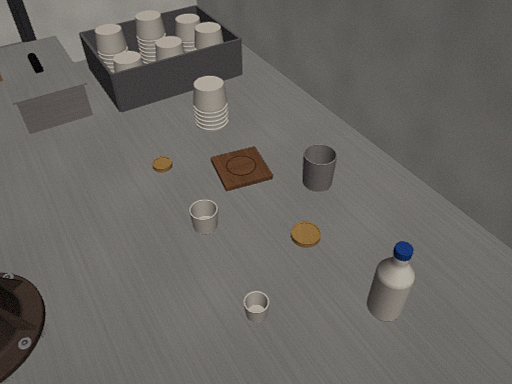

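The top view shows the board at (212,191), small lid (174,244), large tub (249,245), small tub (332,254), large lid (298,192), stack (130,175), beaker (257,146) and bottle (378,183). The side view confirms this: all the pieces are upright.

```bash
cat >> h.py <<'E'
def circ(W,c,r,zlo,zhi):
    m=(W[...,2]>zlo)&(W[...,2]<zhi)&(np.hypot(W[...,0]-c[0],W[...,1]-c[1])<r)
    q=W[m]
    (cx,cy),rad=cv2.minEnclosingCircle(q[:,:2].astype(np.float32))
    return np.round([cx,cy,rad*2,len(q),np.median(q[:,2]),q[:,2].max()],4)
E
python3 - <<'E'
from h import *
T=np.load("top0.npy");S=np.load("side0.npy")
px=dict(tubL=(249,245,.05,.07),tubS=(332,254,.03,.06),lidL=(298,192,.008,.03),lidS=(174,244,.008,.03),stand=(212,191,.008,.03),beaker=(257,146,.07,.1),bottle=(378,183,.02,.18),stack=(130,175,.02,.13))
exp=dict(tubL=(.042,.06),tubS=(.032,.05))
for k,(u,v,_,_) in px.items():
    c=T[v,u]; lo,hi=px[k][2:]
    if k in exp: lo,hi=exp[k]
    rr=.09 if k in("stand","stack","beaker","bottle") else .05
    print(k,np.round(c,3))
    for n,W in(("t",T),("s",S)):
        try: print("  ",n,circ(W,c,rr,lo,hi))
        except Exception as e: print("  ",n,"none")
    if k=="stand":
        for W in (T,S):
            m=(W[...,2]>lo)&(W[...,2]<hi)&(np.hypot(W[...,0]-c[0],W[...,1]-c[1])<rr)
            print(cv2.minAreaRect(W[m][:,:2].astype(np.float32)))
o=readout.observe();print(R.from_rotvec(o["ee_rot"]).as_matrix().round(3))
E
```

```text
tubL [0.467 0.013 0.002]
   t [4.684e-01 1.210e-02 5.950e-02 7.900e+01 4.860e-02 5.550e-02]
   s [4.675e-01 1.110e-02 6.160e-02 2.120e+02 4.720e-02 5.210e-02]
tubS [ 0.445 -0.237  0.002]
   t [ 4.489e-01 -2.302e-01  4.530e-02  6.500e+01  3.880e-02  4.540e-02]
   s [ 4.484e-01 -2.317e-01  4.720e-02  2.080e+02  3.830e-02  4.210e-02]
lidL [ 0.628 -0.13   0.017]
   t [ 6.305e-01 -1.312e-01  6.180e-02  3.370e+02  1.590e-02  2.320e-02]
   s [ 6.289e-01 -1.322e-01  6.440e-02  6.040e+02  1.570e-02  2.140e-02]
lidS [0.466 0.234 0.017]
   t [4.660e-01 2.364e-01 4.800e-02 2.130e+02 1.590e-02 2.280e-02]
   s [4.627e-01 2.360e-01 5.170e-02 2.460e+02 1.520e-02 2.050e-02]
stand [0.626 0.127 0.014]
   t [6.260e-01 1.268e-01 1.651e-01 1.600e+03 1.470e-02 2.300e-02]
   s [6.235e-01 1.268e-01 1.666e-01 1.670e+03 1.430e-02 1.910e-02]
((0.6261028051376343, 0.12774789333343506), (0.12058546394109726, 0.11964769661426544), 79.8886489868164)
((0.6228614449501038, 0.12559068202972412), (0.1260637640953064, 0.12023775279521942), 79.71005249023438)
beaker [ 0.768 -0.005  0.001]
   t [ 7.576e-01 -4.200e-03  7.580e-02  1.340e+02  8.350e-02  8.960e-02]
   s [ 7.564e-01 -5.000e-03  8.050e-02  3.920e+02  7.900e-02  8.790e-02]
bottle [ 0.647 -0.332  0.137]
   t [ 6.558e-01 -3.397e-01  6.460e-02  6.040e+02  1.138e-01  1.736e-01]
   s [ 6.526e-01 -3.427e-01  6.380e-02  2.343e+03  1.069e-01  1.723e-01]
stack [0.656 0.339 0.117]
   t [6.586e-01 3.453e-01 9.080e-02 1.053e+03 1.181e-01 1.255e-01]
   s [6.564e-01 3.450e-01 9.300e-02 1.440e+03 8.810e-02 1.221e-01]
[[-0.975  0.22  -0.   ]
 [ 0.22   0.975 -0.001]
 [-0.    -0.001 -1.   ]]
```

```bash
python3 -m creep '[[0,0,-0.3,-0.8,1],[0,0,0,-0.8,1],[0,0,0,-0.8,1],[0,0,0,-0.78,1],[-0.4,-0.7,0,0,1],[-0.4,-0.75,0,0,1],[-0.4,-0.75,0,0,1],[-0.4,-0.75,0,0,1],[-0.4,-0.75,0,0,1],[-0.4,-0.75,0,0,1],[-0.4,-0.75,0,0,1],[-0.4,-0.75,0,0,1]]' 15; python3 -m creep '[[-0.4,-0.75,0,0,1],[-0.4,-0.75,0,0,1],[-0.4,-0.75,0,0,1],[-0.4,-0.75,0,0,1],[-0.4,-0.75,0,0,1],[-0.4,-0.75,0,0,1],[-0.4,-0.75,0,0,1],[-0.4,-0.75,0,0,1],[-0.4,-0.75,0,0,1],[0,0,0,0,1],[0,0,0,0,1]]'
cat > w.py <<'E'
# prints units to a world target x y z (yaw aligned); usage w.py x y z
import sys; from h import *
o=readout.observe(); M=R.from_rotvec(o["ee_rot"]).as_matrix()
t=np.array(sys.argv[1:4],float); print("t",round(o["clock"],2),"pos",o["position"].round(4),"yaw",np.degrees(np.arctan2(M[0,1],M[1,1])).round(2),"units",(M.T@(t-o["position"])/.04).round(3),"w",round(o["width"],3),"gf",round(o["gripper_force"],1),"F",o["force"].round(1))
E
python3 w.py .468 .0115 .013
```

```text
clock: 1.6
position: [0.2659, 0.3704, 0.2385]
ee_rot: [0.0, -3.141, 0.001]
force: [0.3, 0.5, 0.5]
width: 1.002
gripper_force: 0.0
clock: 2.98
position: [0.4092, 0.1022, 0.2385]
ee_rot: [0.0, -3.141, -0.0]
force: [0.4, 0.1, 0.4]
width: 1.0
gripper_force: 0.0
t 2.98 pos [0.4092 0.1022 0.2385] yaw -0.01 units [-1.474 -2.267  5.637] w 1.0 gf 0.0 F [0.4 0.1 0.4]
```

```bash
python3 -m creep '[[-0.5,-0.77,0,0,1],[-0.5,-0.75,0.5,0,1],[-0.47,-0.75,0.8,0,1],[0,0,0.8,0,1],[0,0,0.8,0,1],[0,0,0.8,0,1],[0,0,0.6,0,1],[0,0,0.6,0,1],[0,0,0.4,0,1],[0,0,0.3,0,1],[0,0,0,0,1]]'; python3 w.py .468 .0115 .014
```

```text
clock: 4.35
position: [0.4678, 0.0116, 0.0141]
ee_rot: [0.002, -3.14, -0.0]
force: [0.1, -0.8, -0.9]
width: 1.003
gripper_force: 0.0
t 4.35 pos [0.4678 0.0116 0.0141] yaw -0.06 units [-0.004 -0.002  0.004] w 1.003 gf 0.0 F [ 0.1 -0.8 -0.9]
```

```bash
python3 - <<'E'
from h import *
p,W,d=cloud("side"); cv2.imwrite("pics/s1.png",cv2.resize(p[130:290,100:340],None,fx=3,fy=3))
print(circ(W,(.468,.0115),.036,.042,.055))
E
```

```text
[4.516e-01 1.720e-02 4.930e-02 4.600e+01 4.830e-02 5.100e-02]
```

View pics/s1.png

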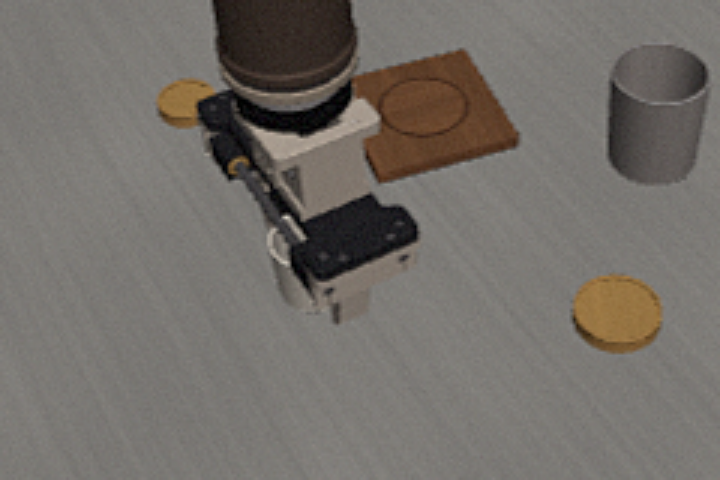

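The crop shows the tub at (295,265), between the fingers and clear of both. Next I grip and lift it.

```bash
python3 -m creep '[[0,0,0,0,0.3],[0,0,0,0,0.3],[0,0,0,0,0.3],[0,0,0,0,0.3],[0,0,0,0,0.3],[0,0,0,0,0.3],[0,0,0,0,0.3],[0,0,0,0,0.3]]' 12;python3 w.py .468 .0115 .014; python3 -m creep '[[0,0,-0.2,0,0.3],[0,0,-0.5,0,0.3],[0,0,-0.8,0,0.3],[0,0,-0.5,0,0.3],[0,0,0,0,0.3],[0,0,0,0,0.3]]'; python3 w.py .625 .1275 .1
```

```text
clock: 5.4
position: [0.4685, 0.011, 0.0149]
ee_rot: [-0.0, 3.141, 0.0]
force: [-0.5, 0.6, 5.7]
width: 0.63
gripper_force: 12.0
t 5.4 pos [0.4685 0.011  0.0149] yaw -0.01 units [0.013 0.013 0.022] w 0.63 gf 12.0 F [-0.5  0.6  5.7]
clock: 6.15
position: [0.468, 0.011, 0.0943]
ee_rot: [0.001, -3.141, -0.0]
force: [0.1, -0.7, -1.0]
width: 0.631
gripper_force: 12.0
t 6.15 pos [0.468  0.011  0.0943] yaw -0.02 units [-3.926  2.911 -0.144] w 0.631 gf 12.0 F [ 0.1 -0.7 -1. ]
```

```bash
python3 -m creep '[[-0.3,0.2,0,0,0.3],[-0.6,0.45,0,0,0.3],[-0.7,0.5,0,0,0.3],[-0.7,0.5,0,0,0.3],[-0.7,0.5,0,0,0.3],[-0.6,0.45,0,0,0.3],[-0.33,0.3,0,0,0.3],[0,0,0.5,0,0.3],[0,0,0.4,0,0.3],[0,0,0,0,0.3],[0,0,0,0,0.3]]'; python3 w.py .625 .127 .033
python3 - <<'E'
from h import *
p,W,d=cloud("side"); cv2.imwrite("pics/s2.png",cv2.resize(p[90:240,150:350],None,fx=4,fy=4))
E
```

```text
clock: 7.52
position: [0.6258, 0.1268, 0.0588]
ee_rot: [0.0, 3.142, -0.0]
force: [0.5, 0.4, 0.2]
width: 0.629
gripper_force: 12.0
t 7.53 pos [0.6258 0.1268 0.0588] yaw 0.01 units [0.019 0.004 0.646] w 0.629 gf 12.0 F [0.5 0.4 0.2]
```

View pics/s2.png

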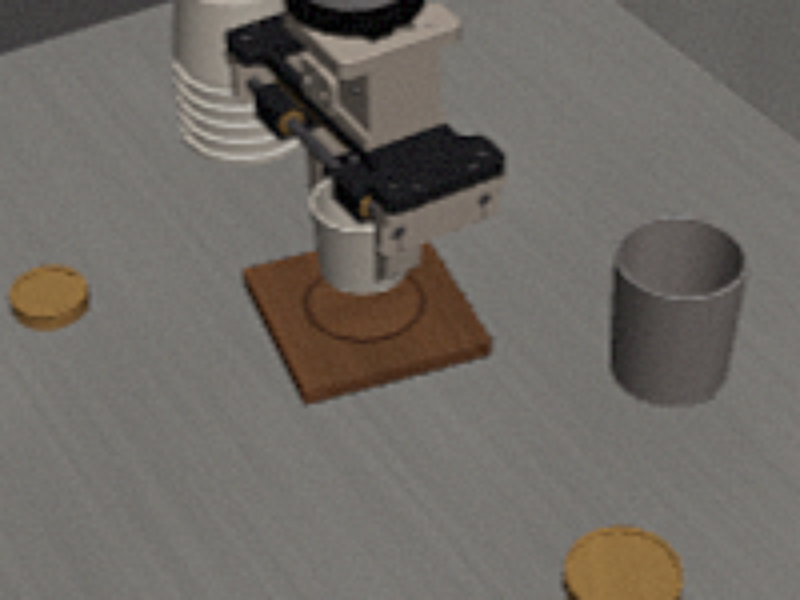

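The tub hangs at (370,240), over the ring at (365,300). It is level and centred, so I lower it.

```bash
python3 -m creep '[[0,0,0.3,0,0.3],[0,0,0.25,0,0.3],[0,0,0.12,0,0.3],[0,0,0.06,0,0.3],[0,0,0,0,0.3],[0,0,0,0,0.3]]'; python3 -m creep '[[0,0,0.03,0,0.3],[0,0,0.0,0,0.3]]' 
```

```text
clock: 8.32
position: [0.6254, 0.1269, 0.0298]
ee_rot: [0.0, -3.141, -0.0]
force: [-3.4, -0.5, 6.0]
width: 0.631
gripper_force: 12.0
clock: 8.57
position: [0.6257, 0.1269, 0.0293]
ee_rot: [-0.0, 3.141, 0.001]
force: [-4.8, -0.7, 11.0]
width: 0.629
gripper_force: 12.0
```

```bash
python3 -m creep '[[0,0,0,0,0.75],[0,0,0,0,0.9],[0,0,0,0,1],[0,0,-0.3,0,1],[0,0,-0.6,0,1],[0,0,-0.8,0,1],[0,0,-0.6,0,1],[0,-0.3,0,0,1],[0,-0.6,0,0,1],[0,-0.8,0,0,1],[0,-0.8,0,0,1],[0,-0.8,0,0,1]]'; python3 -m creep '[[0,-0.8,0,0,1],[0,-0.8,0,0,1],[0,-0.8,0,0,1],[0,-0.56,0,0,1],[0,0,0,0,1],[0,0,0,0,1]]'; python3 - <<'E'
from h import *
for n in("top","side"):
    p,W,d=cloud(n); np.save(n+"1.npy",W); cv2.imwrite(f"pics/{n}3.png",p)
    print(n,circ(W,(.626,.127),.05,.057,.075))
    m=(W[...,2]>.008)&(W[...,2]<.023)&(np.hypot(W[...,0]-.626,W[...,1]-.127)<.09)
    print(cv2.minAreaRect(W[m][:,:2].astype(np.float32)))
E
python3 w.py .6298 -.1317 .0025
```

```text
clock: 10.07
position: [0.6245, -0.0084, 0.1194]
ee_rot: [-0.003, -3.14, 0.002]
force: [0.1, 0.6, -0.6]
width: 1.003
gripper_force: 0.0
clock: 10.82
position: [0.6255, -0.1224, 0.1199]
ee_rot: [0.001, -3.141, -0.002]
force: [-0.5, 1.4, 0.3]
width: 1.0
gripper_force: 0.0
top [6.250e-01 1.265e-01 5.960e-02 8.100e+01 6.380e-02 6.930e-02]
((0.6261355876922607, 0.12758029997348785), (0.11986976116895676, 0.1198217049241066), 79.97441864013672)
side [6.242e-01 1.240e-01 6.590e-02 1.640e+02 6.220e-02 6.760e-02]
((0.6234527230262756, 0.12780708074569702), (0.1251075714826584, 0.11983764171600342), 80.13252258300781)
t 10.93 pos [ 0.6257 -0.1217  0.12  ] yaw -0.12 units [-0.103 -0.252  2.938] w 0.999 gf 0.0 F [ 0.   0.2 -0.6]
```

The tub stands within about 1.5 mm of the board's centre. Next is the large lid.

```bash
python3 -m creep '[[-0.1,-0.25,0.4,0,1],[0,0,0.8,0,1],[0,0,0.8,0,1],[0,0,0.5,0,1],[0,0,0.25,0,1],[0,0,0.1,0,1],[0,0,0.05,0,1],[0,0,0,0,1]]'; python3 w.py .630 -.132 .003;  python3 - <<'E'
from h import *
p,W,d=cloud("side"); cv2.imwrite("pics/s4.png",cv2.resize(p[150:290,230:410],None,fx=4,fy=4))
E
```

```text
clock: 11.92
position: [0.6301, -0.1335, 0.005]
ee_rot: [-0.0, 3.141, -0.0]
force: [-0.3, 0.3, 0.6]
width: 0.998
gripper_force: 0.0
t 11.93 pos [ 0.6301 -0.1335  0.005 ] yaw -0.01 units [0.002 0.038 0.049] w 0.998 gf 0.0 F [-0.3  0.3  0.6]
```

View pics/s4.png

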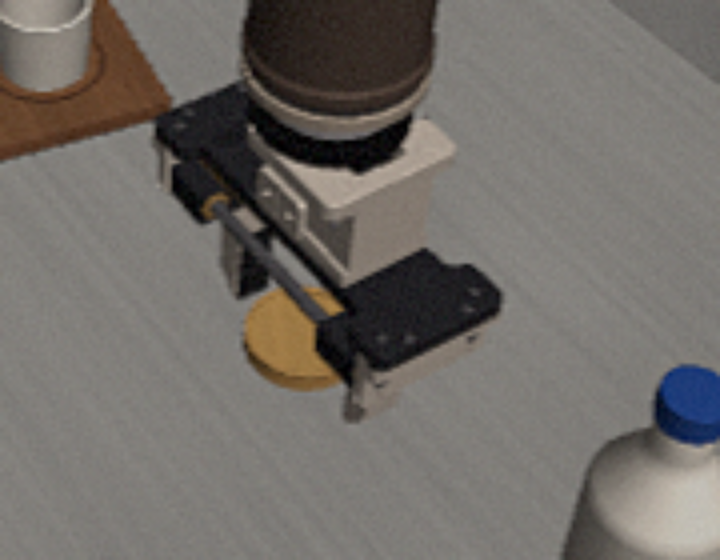

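The lid, at (300,340), lies between the open fingers, and the bottle is well clear. I close on it.

```bash
python3 -m creep '[[0,0.03,0.05,0,1],[0,0,0,0,0.8],[0,0,0,0,0.3],[0,0,0,0,0.3],[0,0,0,0,0.3],[0,0,0,0,0.3],[0,0,0,0,0.3],[0,0,0,0,0.3]]' 15;python3 w.py .630 -.132 .003; python3 -m creep '[[0,0,-0.2,0,0.3],[0,0,-0.5,0,0.3],[0,0,-0.8,0,0.3],[0,0,-0.8,0,0.3],[0,0,-0.4,0,0.3],[0,0,0,0,0.3],[0,0,0,0,0.3]]'; python3 w.py .6255 .127 .1; python3 - <<'E'
from h import *
p,W,d=cloud("side"); cv2.imwrite("pics/s5.png",cv2.resize(p[130:270,230:410],None,fx=4,fy=4))
E
```

```text
clock: 12.98
position: [0.6296, -0.1323, 0.0023]
ee_rot: [-0.0, 3.142, 0.0]
force: [0.7, 0.6, 0.9]
width: 0.674
gripper_force: 15.0
t 12.97 pos [ 0.6296 -0.1323  0.0023] yaw -0.0 units [-0.009  0.007 -0.016] w 0.674 gf 15.0 F [0.7 0.6 0.9]
clock: 13.85
position: [0.6289, -0.1319, 0.1094]
ee_rot: [0.0, -3.14, -0.001]
force: [-0.0, -0.4, 0.4]
width: 0.669
gripper_force: 15.0
t 13.85 pos [ 0.6289 -0.1319  0.1094] yaw -0.01 units [0.084 6.473 0.237] w 0.669 gf 15.0 F [-0.  -0.4  0.4]
```

View pics/s5.png

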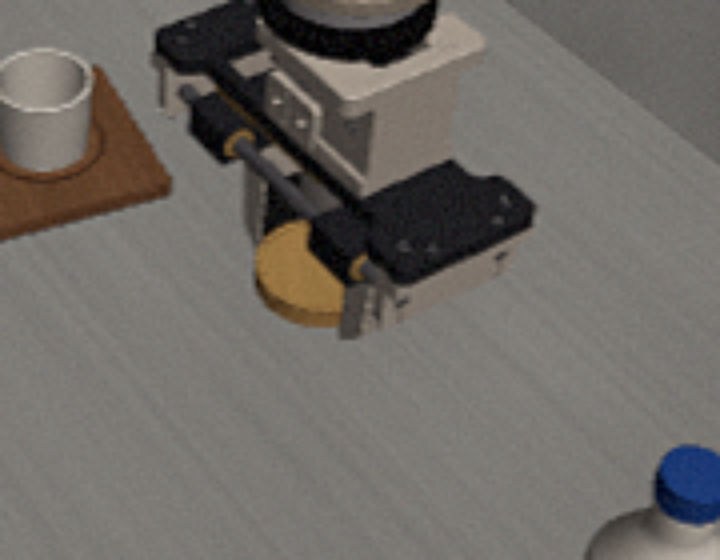

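The lid is held level at (305,270). I carry it over the tub.

```bash
python3 -m creep '[[0.1,0.3,0,0,0.3],[0,0.6,0,0,0.3],[0,0.8,0,0,0.3],[0,0.8,0,0,0.3],[0,0.8,0,0,0.3],[0,0.8,0,0,0.3],[0,0.8,0,0,0.3],[0,0.8,0,0,0.3],[0,0.5,0,0,0.3],[0,0.26,0,0,0.3],[0,0,0,0,0.3],[0,0,0,0,0.3]]'; python3 w.py .6248 .1264 .075;  python3 - <<'E'
from h import *
p,W,d=cloud("side"); cv2.imwrite("pics/s6.png",cv2.resize(p[90:220,170:340],None,fx=4,fy=4))
E
```

```text
clock: 15.4
position: [0.6257, 0.1245, 0.1104]
ee_rot: [0.003, 3.141, -0.001]
force: [-0.5, -0.5, -0.5]
width: 0.673
gripper_force: 15.0
t 15.4 pos [0.6257 0.1245 0.1104] yaw 0.09 units [0.023 0.049 0.884] w 0.673 gf 15.0 F [-0.5 -0.5 -0.5]
```

View pics/s6.png

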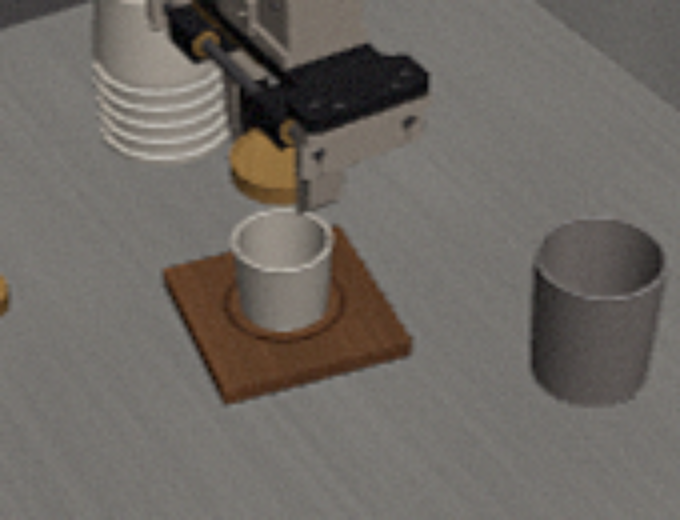

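The lid, at (265,165), is lined up above the tub mouth at (283,238). I lower it to just above the rim and then in.

```bash
python3 -m creep '[[0.02,0.05,0.3,0,0.3],[0,0,0.4,0,0.3],[0,0,0.2,0,0.3],[0,0,0.1,0,0.3],[0,0,0,0,0.3],[0,0,0,0,0.3]]'; python3 w.py .6248 .1264 .062; python3 -m creep '[[0,0,0.07,0,0.3],[0,0,0.05,0,0.3],[0,0,0.03,0,0.3],[0,0,0.03,0,0.3],[0,0,0,0,0.3],[0,0,0,0,0.3]]';  python3 w.py .6248 .1264 .062
```

```text
clock: 16.2
position: [0.6251, 0.1282, 0.0707]
ee_rot: [-0.0, 3.141, 0.0]
force: [0.2, 0.3, 0.0]
width: 0.673
gripper_force: 15.0
t 16.2 pos [0.6251 0.1282 0.0707] yaw -0.01 units [ 0.007 -0.045  0.218] w 0.673 gf 15.0 F [0.2 0.3 0. ]
clock: 16.95
position: [0.6248, 0.1282, 0.0632]
ee_rot: [-0.0, 3.142, 0.0]
force: [0.4, 0.5, -0.1]
width: 0.671
gripper_force: 15.0
t 16.95 pos [0.6248 0.1282 0.0632] yaw -0.01 units [ 0.    -0.044  0.029] w 0.671 gf 15.0 F [ 0.4  0.5 -0.1]
```

```bash
python3 -m creep '[[0,-0.03,0,0,0.3],[0,0,0.02,0,0.3],[0,0,0.02,0,0.3],[0,0,0,0,0.3],[0,0,0,0,0.3]]'; python3 -m creep '[[0,0,0.02,0,0.3],[0,0,0.0,0,0.3],[0,0,0,0,0.3]]';  python3 w.py .6248 .1264 .062
```

```text
clock: 17.58
position: [0.6248, 0.1269, 0.0615]
ee_rot: [-0.0, 3.142, -0.0]
force: [-0.3, -0.0, -0.1]
width: 0.672
gripper_force: 15.0
clock: 17.95
position: [0.6249, 0.127, 0.0614]
ee_rot: [-0.0, 3.141, 0.001]
force: [-1.9, -0.6, 6.5]
width: 0.675
gripper_force: 15.0
t 17.95 pos [0.6249 0.127  0.0614] yaw -0.0 units [ 0.002 -0.014 -0.014] w 0.675 gf 15.0 F [-1.9 -0.6  6.5]
```

```bash
python3 -m creep '[[0,0,0,0,0.75],[0,0,0,0,0.9],[0,0,0,0,1],[0,0,-0.3,0,1],[0,0,-0.6,0,1],[0,0,-0.8,0,1],[0,0,-0.5,0,1],[0,-0.3,0,0,1],[0.4,-0.7,0,0,1],[0.4,-0.8,0,0,1],[0.4,-0.8,0,0,1],[0.4,-0.8,0,0,1]]'; python3 -m creep '[[0.4,-0.8,0,0,1],[0.4,-0.8,0,0,1],[0.4,-0.8,0,0,1],[0.4,-0.8,0,0,1],[0.4,-0.8,0,0,1],[0.4,-0.8,0,0,1],[0.4,-0.55,0,0,1],[0,0,0,0,1],[0,0,0,0,1]]'; python3 w.py .4487 -.2315 .012; python3 - <<'E'
from h import *
for n in("top","side"):
    p,W,d=cloud(n); np.save(n+"2.npy",W); 
    if n=="side": cv2.imwrite(f"pics/{n}7.png",cv2.resize(p[90:220,170:340],None,fx=4,fy=4))
    print(n,circ(W,(.626,.127),.05,.07,.09),circ(W,(.4487,-.231),.03,.032,.05))
    q=W[(np.hypot(W[...,0]-.626,W[...,1]-.127)<.024)]; A=np.c_[q[:,:2]-[.626,.127],np.ones(len(q))]; print(np.linalg.lstsq(A,q[:,2],rcond=None)[0])
E
```

```text
clock: 19.45
position: [0.5596, -0.011, 0.1482]
ee_rot: [-0.001, -3.141, 0.001]
force: [0.6, 0.2, 0.5]
width: 0.998
gripper_force: 0.0
clock: 20.58
position: [0.4487, -0.2228, 0.1485]
ee_rot: [-0.0, -3.141, -0.001]
force: [1.0, 0.4, 0.1]
width: 0.999
gripper_force: 0.0
t 20.57 pos [ 0.4487 -0.2228  0.1485] yaw 0.0 units [ 0.    -0.22   3.411] w 0.999 gf 0.0 F [1.  0.4 0.1]
top [6.266e-01 1.264e-01 6.280e-02 3.710e+02 7.530e-02 8.390e-02] [ 0.4488 -0.2304  0.0454 25.      0.0375  0.0436]
[-0.01574368 -0.01252158  0.07483391]
  return _methods._mean(a, axis=axis, dtype=dtype,
  ret = ret.dtype.type(ret / rcount)
Traceback (most recent call last):
  File "h.py", line 15, in circ
    return np.round([cx,cy,rad*2,len(q),np.median(q[:,2]),q[:,2].max()],4)
                                                          ~~~~~~~~~~^^
ValueError: zero-size array to reduction operation maximum which has no identity
```

View pics/side7.png

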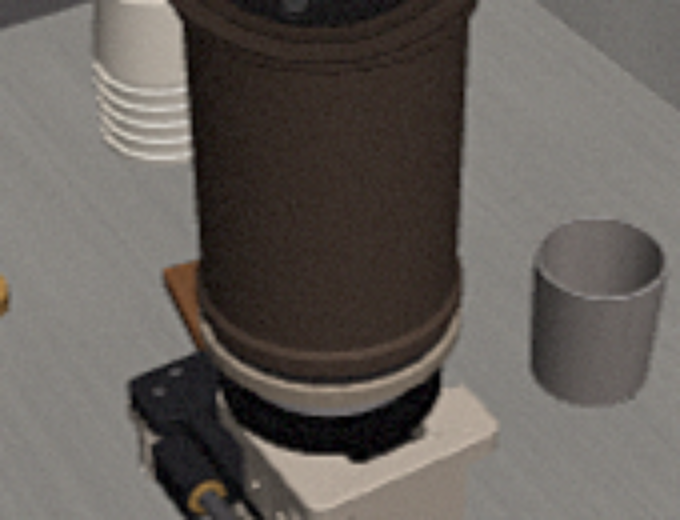

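The arm hides the tower in that picture. The top depth map puts the lid surface at 74.8 mm against 75 mm nominal, which means it is home. I check the lid's apparent tilt against the board's and go on.

```bash
python3 - <<'E'
import numpy as np
W=np.load("top2.npy")
def pl(c,r0,r1,lo,hi):
    d=np.hypot(W[...,0]-c[0],W[...,1]-c[1]);q=W[(d<r1)&(d>r0)&(W[...,2]>lo)&(W[...,2]<hi)]
    A=np.c_[q[:,:2]-c,np.ones(len(q))];print(np.linalg.lstsq(A,q[:,2],rcond=None)[0].round(4),len(q))
pl((.6262,.1277),.04,.057,.005,.025); pl((.6266,.1264),0,.026,.06,.09); pl((.6305,-.1312),.07,.12,-.01,.01)
E
python3 -m creep '[[0,-0.22,0.4,0,1],[0,0,0.8,0,1],[0,0,0.8,0,1],[0,0,0.6,0,1],[0,0,0.4,0,1],[0,0,0.25,0,1],[0,0,0.1,0,1],[0,0,0,0,1],[0,0,0,0,1]]'; python3 w.py .4487 -.2315 .014;  python3 - <<'E'
from h import *
p,W,d=cloud("side"); cv2.imwrite("pics/s8.png",cv2.resize(p[120:350,150:380],None,fx=2.5,fy=2.5))
E
```

```text
[0.0043 0.0039 0.0146] 574
[-0.0088  0.0034  0.0748] 267
[ 0.0008  0.0006 -0.0005] 3210
clock: 21.8
position: [0.4493, -0.232, 0.0153]
ee_rot: [-0.0, 3.14, -0.0]
force: [-0.2, 0.6, 0.6]
width: 0.998
gripper_force: 0.0
t 21.8 pos [ 0.4493 -0.232   0.0153] yaw -0.01 units [0.015 0.014 0.032] w 0.998 gf 0.0 F [-0.2  0.6  0.6]
```

View pics/s8.png

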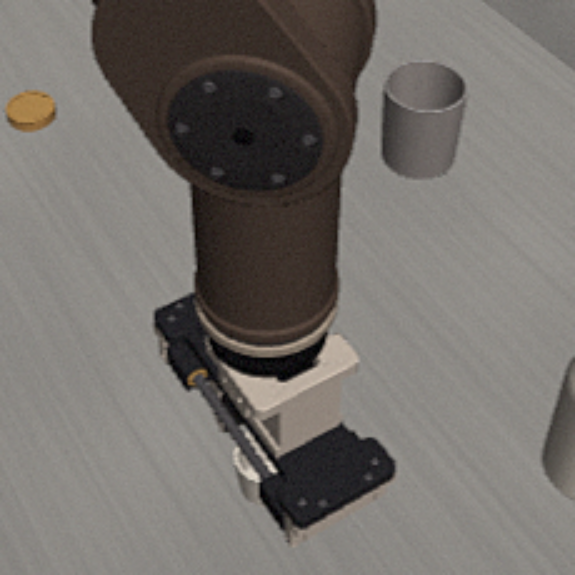

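The small tub at (248,475) sits between the fingers, and the lid's tilt is under 0.01 rad, so it is flat. I grip the tub.

```bash
python3 -m creep '[[0,0,0,0,0.7],[0,0,0,0,0.2],[0,0,0,0,0.2],[0,0,0,0,0.2],[0,0,0,0,0.2],[0,0,0,0,0.2],[0,0,0,0,0.2],[0,0,0,0,0.2],[0,0,0,0,0.2]]' 10;python3 w.py .4487 -.2315 .014; python3 -m creep '[[0,0,-0.2,0,0.2],[0,0,-0.5,0,0.2],[0,0,-0.8,0,0.2],[0,0,-0.8,0,0.2],[0,0,-0.7,0,0.2],[0,0,-0.3,0,0.2],[0,0,0,0,0.2],[0,0,0,0,0.2]]'; python3 w.py .6263 .1262 .12
```

```text
clock: 22.98
position: [0.4488, -0.2318, 0.0147]
ee_rot: [0.0, -3.142, -0.0]
force: [-1.3, -0.1, -0.3]
width: 0.488
gripper_force: 10.0
t 22.98 pos [ 0.4488 -0.2318  0.0147] yaw -0.01 units [0.003 0.009 0.018] w 0.488 gf 10.0 F [-1.3 -0.1 -0.3]
clock: 23.98
position: [0.4483, -0.2315, 0.1458]
ee_rot: [0.001, -3.14, -0.001]
force: [-0.5, 0.3, -1.0]
width: 0.49
gripper_force: 10.0
t 23.98 pos [ 0.4483 -0.2315  0.1458] yaw -0.02 units [-4.454  8.94   0.644] w 0.49 gf 10.0 F [-0.5  0.3 -1. ]
```

```bash
python3 -m creep '[[-0.2,0.4,0,0,0.2],[-0.35,0.7,0,0,0.2],[-0.4,0.8,0,0,0.2],[-0.4,0.8,0,0,0.2],[-0.4,0.8,0,0,0.2],[-0.4,0.8,0,0,0.2],[-0.4,0.8,0,0,0.2],[-0.4,0.8,0,0,0.2],[-0.4,0.8,0,0,0.2],[-0.4,0.8,0,0,0.2],[-0.35,0.7,0,0,0.2],[-0.2,0.4,0,0,0.2]]';python3 -m creep '[[-0.15,0.14,0,0,0.2],[0,0,0,0,0.2],[0,0,0,0,0.2],[0,0,0,0,0.2]]'; python3 w.py .6263 .1262 .12; python3 - <<'E'
from h import *
p,W,d=cloud("side"); cv2.imwrite("pics/s9.png",cv2.resize(p[80:210,170:340],None,fx=4,fy=4))
E
```

```text
clock: 25.48
position: [0.6205, 0.1154, 0.1456]
ee_rot: [0.004, -3.14, -0.001]
force: [-0.2, -0.5, -1.1]
width: 0.494
gripper_force: 10.0
clock: 25.98
position: [0.6266, 0.1167, 0.1469]
ee_rot: [0.002, 3.142, -0.0]
force: [-0.2, 0.0, -0.7]
width: 0.496
gripper_force: 10.0
t 25.98 pos [0.6266 0.1167 0.1469] yaw 0.08 units [0.008 0.238 0.673] w 0.496 gf 10.0 F [-0.2  0.  -0.7]
```

View pics/s9.png

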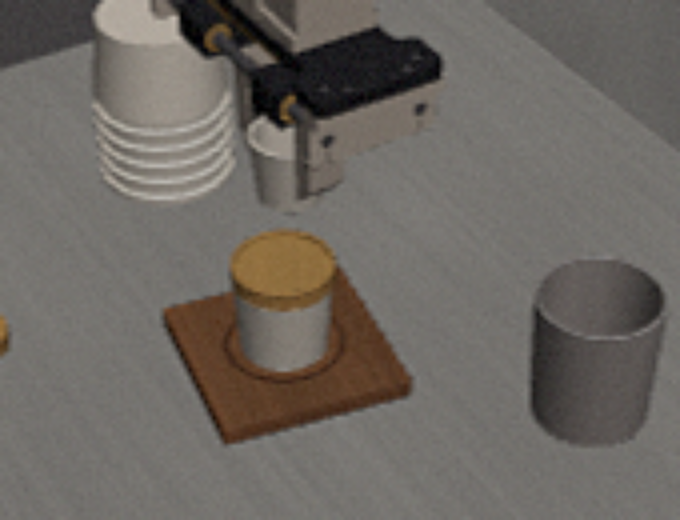

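The large lid sits level on the tub at (283,268), and the small tub hangs above it at (275,165). I correct y and lower.

```bash
python3 -m creep '[[0,0.12,0,0,0.2],[0,0.1,0.3,0,0.2],[0,0,0.4,0,0.2],[0,0,0.3,0,0.2],[0,0,0.1,0,0.2],[0,0,0,0,0.2],[0,0,0,0,0.2]]' 13;python3 w.py .6263 .1262 .09; python3 -m creep '[[0,0,0.07,0,0.2],[0,0,0.05,0,0.2],[0,0,0,0,0.2],[0,0,0,0,0.2]]'; python3 w.py .6263 .1262 .09
```

```text
clock: 26.9
position: [0.6271, 0.1265, 0.1032]
ee_rot: [0.0, 3.141, 0.0]
force: [-0.5, -0.7, 0.2]
width: 0.49
gripper_force: 13.0
t 26.9 pos [0.6271 0.1265 0.1032] yaw 0.0 units [ 0.021 -0.007  0.329] w 0.49 gf 13.0 F [-0.5 -0.7  0.2]
clock: 27.4
position: [0.6268, 0.1266, 0.098]
ee_rot: [-0.0, 3.142, 0.0]
force: [0.1, -1.1, -0.4]
width: 0.486
gripper_force: 13.0
t 27.4 pos [0.6268 0.1266 0.098 ] yaw -0.01 units [ 0.013 -0.01   0.199] w 0.486 gf 13.0 F [ 0.1 -1.1 -0.4]
```

```bash
python3 -m creep '[[0,0,0.05,0,0.2],[0,0,0.05,0,0.2],[0,0,0.04,0,0.2],[0,0,0,0,0.2],[0,0,0,0,0.2]]'; python3 -m creep '[[0,0,0.03,0,0.2],[0,0,0,0,0.2],[0,0,0,0,0.2]]'; python3 w.py .6263 .1262 .09
```

```text
clock: 28.02
position: [0.6268, 0.1265, 0.0924]
ee_rot: [-0.0, 3.142, 0.0]
force: [-0.6, -0.4, -0.5]
width: 0.491
gripper_force: 13.0
clock: 28.4
position: [0.6268, 0.1266, 0.0912]
ee_rot: [-0.0, 3.142, 0.0]
force: [-0.7, -0.6, 0.3]
width: 0.49
gripper_force: 13.0
t 28.4 pos [0.6268 0.1266 0.0912] yaw -0.0 units [ 0.012 -0.009  0.029] w 0.49 gf 13.0 F [-0.7 -0.6  0.3]
```

```bash
python3 -m creep '[[0,0,0.03,0,0.2],[0,0,0,0,0.2],[0,0,0,0,0.2]]'; python3 -m creep '[[0,0,0.02,0,0.2],[0,0,0,0,0.2],[0,0,0,0,0.2]]'
```

```text
clock: 28.78
position: [0.6268, 0.1266, 0.09]
ee_rot: [-0.0, 3.141, 0.0]
force: [0.2, -0.1, 0.4]
width: 0.491
gripper_force: 13.0
clock: 29.15
position: [0.6271, 0.1266, 0.0898]
ee_rot: [-0.0, 3.141, 0.001]
force: [-0.7, 0.2, 6.0]
width: 0.489
gripper_force: 13.0
```

```bash
python3 -m creep '[[0,0,0,0,0.6],[0,0,0,0,0.75],[0,0,0,0,0.9],[0,0,-0.3,0,1],[0,0,-0.6,0,1],[0,0,-0.8,0,1],[0,0,-0.4,0,1],[0.4,0.2,0,0,1],[0.7,0.5,0,0,1],[0.7,0.5,0,0,1],[0.7,0.5,0,0,1],[0.7,0.5,0,0,1]]'; python3 -m creep '[[0.6,0.4,0,0,1],[0.25,0.14,0,0,1],[0,0,0,0,1],[0,0,0,0,1]]'; python3 w.py .465 .2355 .0025; python3 - <<'E'
from h import *
for n in("top","side"):
    p,W,d=cloud(n); np.save(n+"3.npy",W)
    if n=="side": cv2.imwrite("pics/s10.png",cv2.resize(p[80:220,120:340],None,fx=3.5,fy=3.5))
    for a in(((.6265,.1265),.05,.106,.125),((.626,.127),.05,.07,.082),((.465,.236),.04,.008,.03)):
        try: print(n,circ(W,*a))
        except Exception: print(n,"none")
E
```

```text
clock: 30.65
position: [0.4957, 0.2154, 0.1718]
ee_rot: [0.002, -3.139, 0.001]
force: [-0.0, 0.1, 0.7]
width: 1.0
gripper_force: 0.0
clock: 31.15
position: [0.4655, 0.2353, 0.173]
ee_rot: [0.002, 3.141, -0.001]
force: [0.7, -0.6, -0.2]
width: 0.995
gripper_force: 0.0
t 31.15 pos [0.4655 0.2353 0.173 ] yaw 0.06 units [0.014 0.007 4.263] w 0.995 gf 0.0 F [ 0.7 -0.6 -0.2]
top [6.274e-01 1.265e-01 4.580e-02 6.900e+01 1.139e-01 1.196e-01]
top [6.261e-01 1.262e-01 6.180e-02 2.530e+02 7.680e-02 8.190e-02]
top none
side [6.240e-01 1.252e-01 4.870e-02 1.500e+02 1.117e-01 1.165e-01]
side [6.242e-01 1.248e-01 6.470e-02 2.360e+02 7.530e-02 8.160e-02]
side [4.632e-01 2.355e-01 5.050e-02 2.490e+02 1.500e-02 2.070e-02]
  return _methods._mean(a, axis=axis, dtype=dtype,
  ret = ret.dtype.type(ret / rcount)
```

View pics/s10.png

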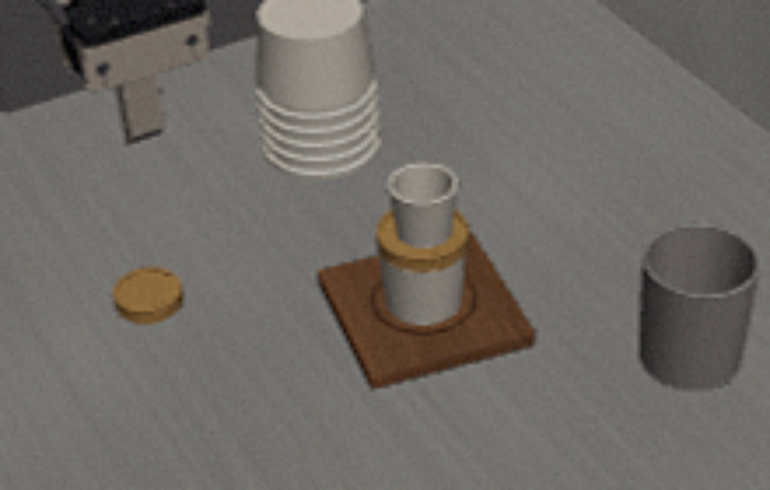

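The tower so far stands true, with the small tub centred on the lid (rim at (423,185)). The small lid is at (148,293). I descend on it.

```bash
python3 -m creep '[[0,0,0.4,0,1],[0,0,0.8,0,1],[0,0,0.8,0,1],[0,0,0.8,0,1],[0,0,0.6,0,1],[0,0,0.4,0,1],[0,0,0.25,0,1],[0,0,0.1,0,1],[0,0,0.05,0,1],[0,0,0,0,1],[0,0,0,0,1]]'; python3 w.py .465 .2357 .0025
```

```text
clock: 32.62
position: [0.465, 0.2363, 0.0056]
ee_rot: [-0.0, 3.141, 0.001]
force: [0.2, -0.4, -0.2]
width: 1.0
gripper_force: 0.0
t 32.62 pos [0.465  0.2363 0.0056] yaw -0.01 units [ 0.    -0.016  0.076] w 1.0 gf 0.0 F [ 0.2 -0.4 -0.2]
```

```bash
python3 -m creep '[[0,0,0.07,0,1],[0,0,0,0,0.7],[0,0,0,0,0.3],[0,0,0,0,0.3],[0,0,0,0,0.3],[0,0,0,0,0.3],[0,0,0,0,0.3],[0,0,0,0,0.3],[0,0,0,0,0.3]]' 15;python3 w.py .465 .2357 .0025; python3 -m creep '[[0,0,-0.2,0,0.3],[0,0,-0.5,0,0.3],[0,0,-0.8,0,0.3],[0,0,-0.8,0,0.3],[0,0,-0.8,0,0.3],[0,0,-0.6,0,0.3],[0,0,-0.3,0,0.3],[0,0,0,0,0.3],[0,0,0,0,0.3]]'; python3 w.py .6262 .1258 .12
```

```text
clock: 33.75
position: [0.4648, 0.2362, 0.0024]
ee_rot: [-0.0, 3.142, 0.0]
force: [-0.4, 0.6, -0.3]
width: 0.519
gripper_force: 15.0
t 33.75 pos [0.4648 0.2362 0.0024] yaw -0.01 units [-0.005 -0.012 -0.004] w 0.519 gf 15.0 F [-0.4  0.6 -0.3]
clock: 34.88
position: [0.4642, 0.2359, 0.1615]
ee_rot: [0.0, -3.14, 0.001]
force: [-0.9, -0.2, -0.2]
width: 0.518
gripper_force: 15.0
t 34.88 pos [0.4642 0.2359 0.1615] yaw -0.01 units [-4.051 -2.752  1.034] w 0.518 gf 15.0 F [-0.9 -0.2 -0.2]
```

```bash
python3 -m creep '[[-0.3,-0.2,0,0,0.3],[-0.6,-0.4,0,0,0.3],[-0.7,-0.5,0,0,0.3],[-0.7,-0.5,0,0,0.3],[-0.7,-0.5,0,0,0.3],[-0.6,-0.4,0,0,0.3],[-0.3,-0.16,0,0,0.3],[-0.15,-0.08,0,0,0.3],[0,0,0,0,0.3],[0,0,0,0,0.3],[0,0,0,0,0.3]]'; python3 w.py .6264 .1263 .125; python3 - <<'E'
from h import *
p,W,d=cloud("side"); cv2.imwrite("pics/s11.png",cv2.resize(p[60:200,170:340],None,fx=4,fy=4))
E
```

```text
clock: 36.25
position: [0.6263, 0.1274, 0.1625]
ee_rot: [0.002, -3.141, -0.001]
force: [-0.7, -0.1, 0.5]
width: 0.516
gripper_force: 15.0
t 36.25 pos [0.6263 0.1274 0.1625] yaw -0.07 units [-0.004 -0.027  0.936] w 0.516 gf 15.0 F [-0.7 -0.1  0.5]
```

View pics/s11.png

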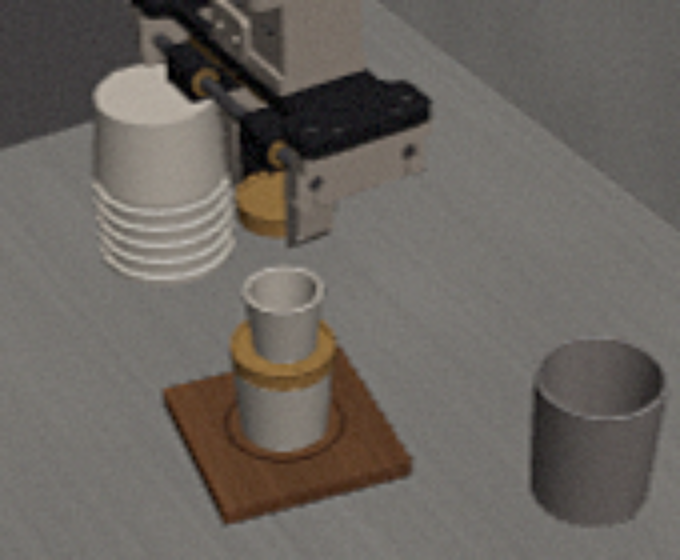

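The small lid, at (265,205), is lined up above the small tub's mouth at (283,288). I lower it.

```bash
python3 -m creep '[[0,0,0.3,0,0.3],[0,0,0.4,0,0.3],[0,0,0.23,0,0.3],[0,0,0.05,0,0.3],[0,0,0,0,0.3],[0,0,0,0,0.3],[0,0,0,0,0.3]]'; python3 w.py .6264 .1263 .1114
```

```text
clock: 37.17
position: [0.627, 0.1266, 0.1236]
ee_rot: [-0.0, 3.141, 0.0]
force: [0.1, -0.7, 0.5]
width: 0.516
gripper_force: 15.0
t 37.17 pos [0.627  0.1266 0.1236] yaw -0.01 units [ 0.016 -0.008  0.304] w 0.516 gf 15.0 F [ 0.1 -0.7  0.5]
```

```bash
python3 -m creep '[[0.01,0,0.08,0,0.3],[0,0,0.07,0,0.3],[0,0,0.06,0,0.3],[0,0,0.04,0,0.3],[0,0,0,0,0.3],[0,0,0,0,0.3]]'; python3 w.py .6264 .1263 .1114;  python3 -m creep '[[0,0,0.03,0,0.3],[0,0,0,0,0.3],[0,0,0,0,0.3]]'
```

```text
clock: 37.92
position: [0.6264, 0.1266, 0.1132]
ee_rot: [-0.0, 3.141, 0.0]
force: [-0.4, -0.2, 0.1]
width: 0.512
gripper_force: 15.0
t 37.92 pos [0.6264 0.1266 0.1132] yaw -0.01 units [ 0.001 -0.007  0.045] w 0.512 gf 15.0 F [-0.4 -0.2  0.1]
clock: 38.3
position: [0.6264, 0.1266, 0.112]
ee_rot: [-0.0, 3.142, 0.0]
force: [-0.1, 0.0, -0.7]
width: 0.516
gripper_force: 15.0
```

```bash
python3 -m creep '[[0,0,0.03,0,0.3],[0,0,0,0,0.3],[0,0,0,0,0.3]]'; python3 w.py .6264 .1263 .1114
```

```text
clock: 38.67
position: [0.6269, 0.1266, 0.1118]
ee_rot: [0.0, 3.14, 0.001]
force: [-3.5, -0.3, 7.8]
width: 0.519
gripper_force: 15.0
t 38.67 pos [0.6269 0.1266 0.1118] yaw 0.0 units [ 0.013 -0.006  0.009] w 0.519 gf 15.0 F [-3.5 -0.3  7.8]
```

It is seated. I release and retreat upwards and back.

```bash
python3 -m creep '[[0,0,0,0,0.6],[0,0,0,0,0.75],[0,0,0,0,0.9],[0,0,-0.3,0,1],[0,0,-0.6,0,1],[0,0,-0.8,0,1],[0,0,-0.4,0,1],[0.4,0.2,0,0,1],[0.7,0.5,0,0,1],[0.7,0.5,0,0,1],[0.7,0.5,0,0,1],[0.7,0.5,0,0,1]]'; python3 -m creep '[[0.4,0.4,0,0,1],[0.2,0.2,0,0,1],[0,0,0,0,1],[0,0,0,0,1],[0,0,0,0,1]]'; python3 - <<'E'
from h import *
for n in("top","side"):
    p,W,d=cloud(n)
    if n=="side": cv2.imwrite("pics/s12.png",cv2.resize(p[50:220,150:350],None,fx=3.5,fy=3.5))
    for a in(((.6265,.1265),.05,.116,.14),((.626,.127),.05,.07,.082),((.757,-.005),.06,.07,.1),((.657,.345),.07,.1,.13),((.655,-.34),.05,.02,.18)):
        try: print(n,circ(W,*a))
        except Exception: print(n,"none")
    q=W[(np.hypot(W[...,0]-.6268,W[...,1]-.1265)<.019)&(W[...,2]>.1)]; A=np.c_[q[:,:2]-[.6268,.1265],np.ones(len(q))]; print(np.linalg.lstsq(A,q[:,2],rcond=None)[0].round(4))
E
```

```text
clock: 40.17
position: [0.4954, 0.2154, 0.1934]
ee_rot: [0.002, -3.139, 0.001]
force: [-0.9, -0.4, -0.4]
width: 1.001
gripper_force: 0.0
clock: 40.8
position: [0.475, 0.2377, 0.1947]
ee_rot: [0.002, 3.141, -0.001]
force: [0.3, -0.2, 0.6]
width: 1.0
gripper_force: 0.0
top [6.268e-01 1.262e-01 4.800e-02 2.480e+02 1.253e-01 1.312e-01]
top [6.260e-01 1.263e-01 6.170e-02 1.290e+02 7.550e-02 7.960e-02]
top [ 7.578e-01 -4.400e-03  7.620e-02  1.400e+02  8.340e-02  8.950e-02]
top [6.595e-01 3.473e-01 8.210e-02 7.490e+02 1.193e-01 1.252e-01]
top [ 6.556e-01 -3.401e-01  6.420e-02  6.020e+02  1.138e-01  1.736e-01]
[ 0.0101 -0.0013  0.125 ]
side [6.260e-01 1.252e-01 5.170e-02 2.850e+02 1.248e-01 1.310e-01]
side [6.246e-01 1.252e-01 6.410e-02 2.370e+02 7.510e-02 8.180e-02]
side [ 7.563e-01 -5.300e-03  8.060e-02  3.830e+02  7.930e-02  8.740e-02]
side [6.555e-01 3.467e-01 8.570e-02 5.830e+02 1.180e-01 1.229e-01]
side [ 6.523e-01 -3.428e-01  6.380e-02  2.333e+03  1.066e-01  1.726e-01]
[ 0.0221 -0.0062  0.1249]
```

View pics/s12.png

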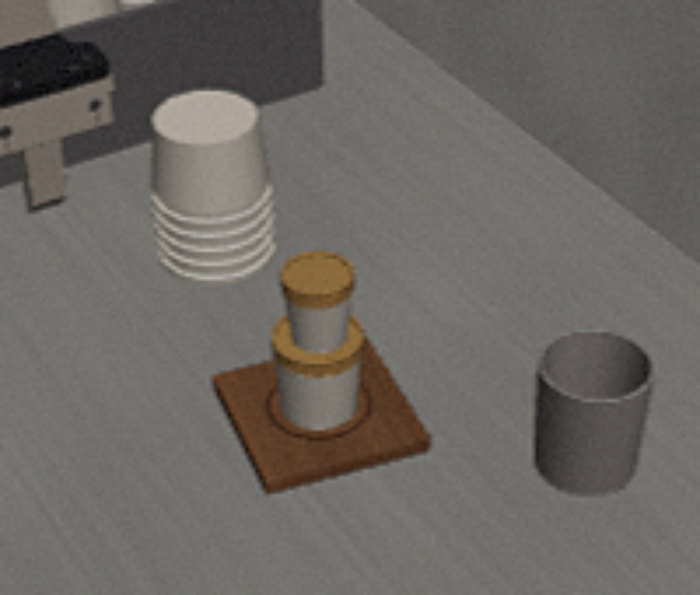

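The tower is complete and straight (top lid at (317,278)). Its top is at 125 mm as expected, and the stack, beaker and bottle have not moved.

```bash
python3 -c "
from cell import sign_off; print(sign_off())"
```

```text
the job is handed in; nothing more can be done
None
```

The display tower is built on the board in the order asked and handed in after about 41 s: both lids are home, each piece is centred to within about 2 mm, and the tub column, beaker and bottle are where they were.

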